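# Finish the nougat tower, then hold the display case open

## Task

Finish the crosswise tower of nougat bars on the serving board: lay the two loose bars on top as the third layer, crosswise to the layer beneath and squarely above the two bottom bars. Then lift the display case's front flap to 60 degrees from shut, so that it sticks straight out level, and finish still holding it there with the gripper, so that I can set the board inside. Don't drop the bars or let the flap fall, and leave the board and everything else on the counter where they are.

Things in the scene. Friction and masses are not known exactly. Their poses are not given: they have to be found in the camera images.
- case: counter-top display case, fixed: walnut plinth 266 x 306 mm, 35 mm high, clear acrylic sides and back, walnut top 279 mm above the counter, small tins inside at the back. Origin at the centre of its underside, x into the case away from its front flap, y along the hinge, z up. The flap's hinge line runs along y straight above the origin, 265 mm up.
- flap (a joint): clear acrylic front flap of the case, 302 mm wide, 260 mm from hinge (its top edge) to free edge, 5 mm thick, about 0.4 kg. Radians: 0 shut, hanging 60 degrees below level on the case's -x side, free edge 40 mm above the counter; grows as the free edge swings out and up; 1.047 = level, pointing to -x; stop at 1.75. No stay: let go anywhere, it falls shut.
- flap_knob (a point): grip point in the round head (29 mm across, 22 mm long, axis square to the flap) of the brass knob at mid-width of the flap; 29 mm off the acrylic's face. Moves with the flap: shut, 142 mm before (case -x) and 178 mm below the hinge line; flap level, 225 mm before and 34 mm above it. Its axes are the case's when shut and turn with the flap.
- flap_hinge (a point): middle of the flap's hinge line, 265 mm above the counter; the hinge runs along the case's y
- board: square pale wooden board, 170 x 170 x 12 mm, 0.7 kg, loose on the counter; origin at the centre of its underside, x and y along its sides. The tower is centred on it: bottom layer two bars along its x at y = -50 and +50 mm, second layer two bars along its y at x = -50 and +50 mm (within a few mm). The third layer goes like the first, undersides 52 mm above the board's origin.
- bar_a: nougat bar in a kraft-card carton with a pale paper band round its middle, 150 x 38 x 20 mm (length along its own x, width y, height z), about 130 g; all six bars are alike; origin at the centre of its underside. In the bottom layer, on the board's -y side
- bar_b: nougat bar in a kraft-card carton with a pale paper band round its middle, 150 x 38 x 20 mm (length along its own x, width y, height z), about 130 g; all six bars are alike; origin at the centre of its underside. In the bottom layer, on the board's +y side
- bar_c: nougat bar in a kraft-card carton with a pale paper band round its middle, 150 x 38 x 20 mm (length along its own x, width y, height z), about 130 g; all six bars are alike; origin at the centre of its underside. In the second layer, on the board's -x side
- bar_d: nougat bar in a kraft-card carton with a pale paper band round its middle, 150 x 38 x 20 mm (length along its own x, width y, height z), about 130 g; all six bars are alike; origin at the centre of its underside. In the second layer, on the board's +x side
- bar_e: nougat bar in a kraft-card carton with a pale paper band round its middle, 150 x 38 x 20 mm (length along its own x, width y, height z), about 130 g; all six bars are alike; origin at the centre of its underside. Lies loose and flat on the counter
- bar_f: nougat bar in a kraft-card carton with a pale paper band round its middle, 150 x 38 x 20 mm (length along its own x, width y, height z), about 130 g; all six bars are alike; origin at the centre of its underside. Lies loose and flat on the counter
- tin: flat steel sweets tin, 123 x 73 x 26 mm, with a paper label; a bystander; origin at the centre of its underside
- jar: glass jar of sweets with a wooden stopper, 76 mm across, 120 mm high; a bystander; origin at the centre of its underside
- scoop: steel sweets scoop with a wooden handle, lying, 210 x 58 x 30 mm; a bystander; origin under the joint of handle and pan, pan towards its x
- ribbon: spool of grey ribbon, 68 mm across, 30 mm high, lying flat; a bystander; origin at the centre of its underside
- giftbox: small card gift box tied with grey ribbon, 105 x 85 x 56 mm; a bystander; origin at the centre of its underside
- tongs: steel tongs lying on edge, about 180 x 60 x 18 mm; a bystander; origin at the middle, underside
- bowl: white ceramic bowl, 110 mm across, 50 mm high; a bystander; origin at the centre of its underside
Not all that is in view belongs to the job. What is shaped like the bar_e but red is not meant.

How it is judged:
By the outcome, as a careful person would: the job done as asked, in the order asked, and still so for the second after the job is handed in, while the arm keeps its last pose, push and grip.
It also fails if it takes over 67 s, if anything falls off the work surface, if the arm or the gripper's body presses on something with over 40 N, if the wrist force passes 120 N, or if a joint passes its speed limit or range.

## Robot

A 6-joint arm with a two-finger parallel gripper is mounted at the origin on the work surface. World frame = base frame: x ahead of the robot, y to its left, z up, the work surface at z = 0. Lengths are in m, angles in degrees, forces in N, time in s.
With the tool pointing down it reaches from about 0.325 to 0.85 m from the base axis. Payload 15.5 kg.
Tool frame: the origin (TCP) lies at the very end of the fingers, on their centre line; the grasp point (between the pads) lies arm.grip_depth behind it (arm.grip_depth is the distance from the TCP to the grasp point, in m); z points along the fingers, y is the direction in which the jaws open and shut (so a half turn about z gives the same grasp; the last joint's range is limited). The gripper opens to 91 mm and grips with 3 to 60 N. Pads are 32 mm wide; open, the fingers measure 118 mm over their backs; the gripper's body (76 mm by 178 mm) begins 60 mm behind the grasp point.
Start: joints at [-76.92, 28.281, 77.091, -0, 74.628, -5.472], TCP at [0.199, -0.593, 0.192] pointing down, gripper open.
Joint ranges: [-166.48, 166.48], [-47.26, 123.95], [12.59, 153.08], [-70.14, 250.14], [6.76, 159.57], [-176.63, 176.63]. Speed limits (degrees/s): [108.29, 108.29, 147.25, 172.46, 172.46, 172.46].

## Interface

Orientations are given as a 3x3 rotation matrix whose columns are the frame's x, y, z axes.
In Python, from rig import arm gives the robot as it stands. Calls block until the motion is done:
- arm.move_to(position, orientation): joint-space move of the TCP to a pose.
- arm.move_l(position, orientation=None, feed=0.15): straight line of the TCP; orientation=None keeps the orientation; feed is the mean speed in m/s.
- arm.move_joints(angles): joint-space move.
- arm.grip(opening): finger opening in m; the grip force is fixed at half the most; returns when the fingers have stopped.
- arm.sleep(seconds).
- arm.solve_ik(position, orientation): joint angles nearest the present ones, or None.
- arm.snapshot(name): name is "scene" or "top" or "wrist"; returns the picture (420x560x3 uint8, red, green, blue); there is no depth.
- arm.get_calibration(name): a dict with "intrinsics" (3x3 intrinsics, pixels), "cam_to_world" (4x4, takes a point from camera to world coordinates). Camera axes: x right, y down, z forward; pixel columns grow to the right and rows downward; lengths in m; the calibration is good to about 2 mm. A picture is of the moment at which its call begins: read the wrist's pose just before it. get_calibration takes no time and is no camera call; for the wrist camera it gives the pose at the moment of the call.
A pose or a line that the arm cannot do raises arm.Unreachable and nothing moves.
- arm.sign_off(): hands the job in, once; it reports no verdict.
Readings, each from a call of its own:
- arm.current_t(): time.
- arm.current_joint_positions(): joint angles.
- arm.current_dq(): joint speeds.
- arm.current_tau(): joint torques, N m.
- arm.current_ee_pos(): TCP position.
- arm.current_tool_rot(): TCP orientation.
- arm.current_force(): force on the tool from outside, world axes, zero at the start.
- arm.current_torque(): the same for the moment, N m.
- arm.current_width(): finger opening in m.
Only numpy, scipy, OpenCV 4.12 (cv2) and the standard library are available. Lean on these libraries where they do the work, as an engineer would, in place of code of your own. Each camera call takes 0.05 s, during which the arm holds its last target.

## Working session

There is one attempt and no reset: what is moved stays moved. The work goes in short steps, each a Python script; the robot and the scene stay as the last script left them, time stands still between calls to the robot, and variables do not carry over. Pictures are saved under pics/ and viewed, and the job is handed in when it is done.

```bash
ls; mkdir -p pics; python3 - <<'E'
from rig import arm
import cv2,numpy as np
for n in ["scene","top","wrist"]:
    im=arm.snapshot(n); cv2.imwrite(f"pics/{n}0.png",im[:,:,::-1])
    c=arm.get_calibration(n); print(n,np.round(c["intrinsics"],1).tolist(),np.round(c["cam_to_world"],4).tolist())
print(arm.grip_depth,arm.current_t(),arm.current_width(),arm.current_tool_rot())
E
```

```text
pics
scene [[414.4, 0.0, 285.2], [0.0, 414.4, 205.7], [0.0, 0.0, 1.0]] [[0.7171, 0.4084, -0.5648, 1.1232], [0.6967, -0.4439, 0.5636, -0.5773], [-0.0206, -0.7976, -0.6028, 0.8307], [0.0, 0.0, 0.0, 1.0]]
top [[542.0, 0.0, 274.3], [0.0, 542.0, 211.1], [0.0, 0.0, 1.0]] [[0.0245, -0.9934, 0.1117, 0.3336], [-0.9997, -0.0254, -0.0067, 0.0206], [0.0095, -0.1115, -0.9937, 1.8373], [0.0, 0.0, 0.0, 1.0]]
wrist [[343.5, 0.0, 277.6], [0.0, 343.5, 215.0], [0.0, 0.0, 1.0]] [[0.3173, -0.9186, -0.2354, 0.2641], [-0.9483, -0.3075, -0.0783, -0.5696], [-0.0005, 0.2481, -0.9687, 0.3839], [0.0, 0.0, 0.0, 1.0]]
0.0188 0.15 0.09133731359598243 [[ 9.48031162e-01  3.18177416e-01 -2.18805392e-04]
 [ 3.18177482e-01 -9.48030740e-01  8.97692893e-04]
 [ 7.81913679e-05 -9.20659785e-04 -9.99999573e-01]]
```

View pics/scene0.png

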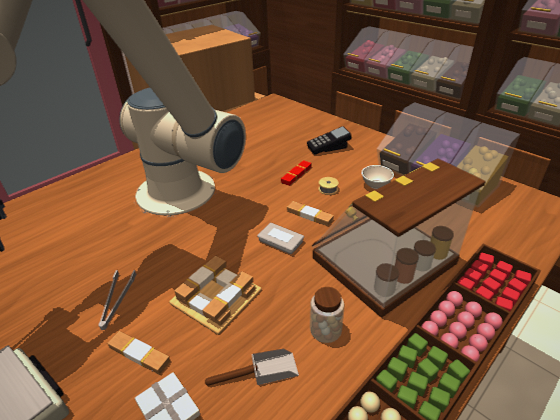

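View pics/top0.png

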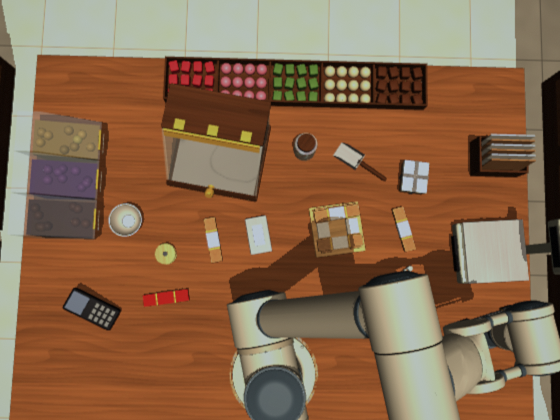

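View pics/wrist0.png

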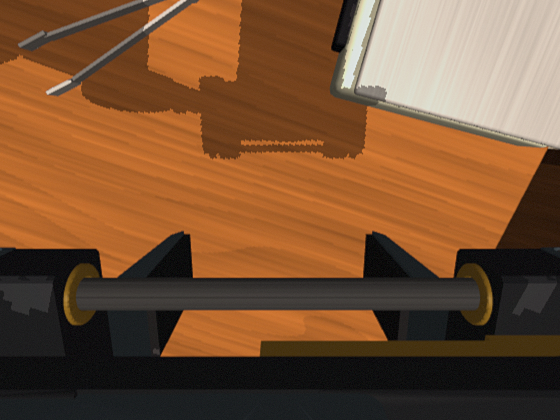

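The top view shows the board at (337,230), the loose kraft bars at (404,229) and (213,240), the red decoy at (166,297), and the case's knob at (209,191). I'll zoom in on these next.

```bash
python3 - <<'E'
import cv2,numpy as np
im=cv2.imread("pics/top0.png")
a=cv2.resize(im[190:270,300:430],None,fx=6,fy=6,interpolation=cv2.INTER_CUBIC); cv2.imwrite("pics/zA.png",a)
b=cv2.resize(im[80:275,150:285],None,fx=3,fy=3,interpolation=cv2.INTER_CUBIC)
cv2.imwrite("pics/zB.png",b)
E
```

```text
(no output)
```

View pics/zA.png

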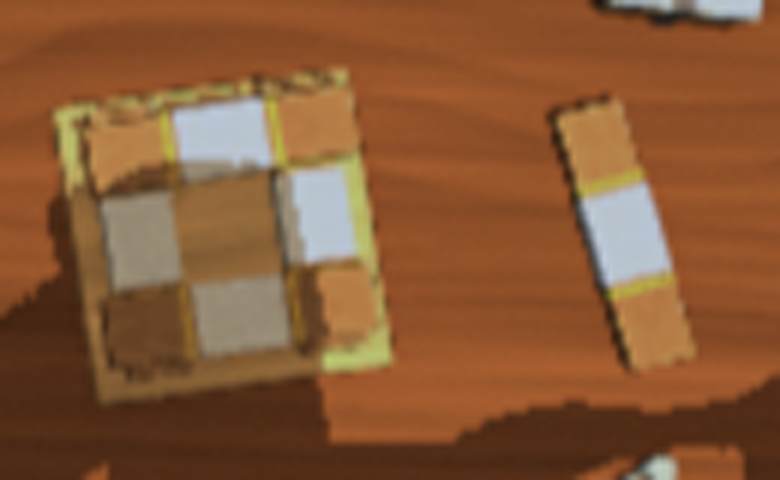

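View pics/zB.png

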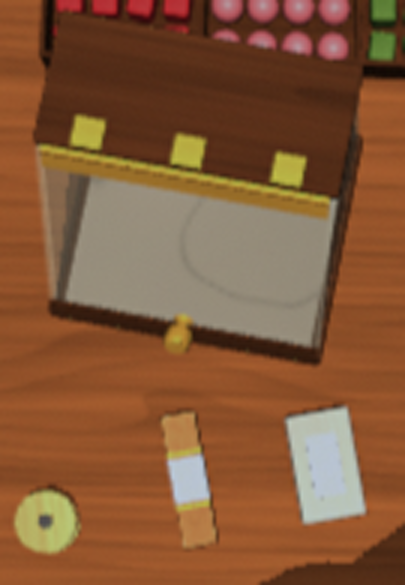

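```bash
cat > h.py <<'E'
import numpy as np, cv2
def ray(K,T,p,z):
    p=np.atleast_2d(np.array(p,float)); d=np.c_[(p-[K[0][2],K[1][2]])/[K[0][0],K[1][1]],np.ones(len(p))]
    d=d@T[:3,:3].T; o=T[:3,3]; return o+d*((z-o[2])/d[:,2])[:,None]
def proj(K,T,P):
    P=np.atleast_2d(P); c=(P-T[:3,3])@T[:3,:3]; return c[:,:2]/c[:,2:]*[K[0][0],K[1][1]]+[K[0][2],K[1][2]]
def desc(n,P):
    m=P.mean(0); L=np.linalg.norm(np.roll(P,-1,0)-P,axis=1)
    e=(P[1]-P[0]+P[2]-P[3]); print(n,"centre",np.round(m,4),"sides",np.round(L,4),"ang01",round(float(np.degrees(np.arctan2(e[1],e[0]))),1)); return m
def down(yaw): # tool x axis at yaw, z down
    c,s=np.cos(yaw),np.sin(yaw); return np.array([[c,s,0],[s,-c,0],[0,0,-1.]])
def rect(c,yaw,l,w,z):
    R=np.array([[np.cos(yaw),-np.sin(yaw)],[np.sin(yaw),np.cos(yaw)]])
    return np.c_[(np.array([[l,w],[-l,w],[-l,-w],[l,-w]])/2)@R.T+c[:2],np.full(4,z)]
E
python3 - <<'E'
from h import *
from rig import arm
c=arm.get_calibration("top"); K,T=map(np.array,(c["intrinsics"],c["cam_to_world"]))
A=lambda q:np.array(q)/6+[300,190]-.4
B=lambda q:np.array(q)/3+[150,80]-.3
desc("barR",ray(K,T,A([(552,115),(620,97),(694,357),(628,370)]),.02))
desc("board",ray(K,T,A([(55,108),(347,68),(392,365),(103,403)]),.012))
desc("barL",ray(K,T,B([(162,415),(194,410),(216,543),(184,548)]),.02))
print(ray(K,T,B([(50,305),(320,357)]),.035),ray(K,T,B([(178,340)]),.087))
E
```

```text
barR centre [ 0.4895 -0.4282  0.02  ] sides [0.04   0.1512 0.0379 0.1487] ang01 -75.6
board centre [ 0.4839 -0.2049  0.012 ] sides [0.1674 0.1695 0.1639 0.1683] ang01 -80.9
barL centre [0.4375 0.2126 0.02  ] sides [0.0362 0.151  0.0359 0.1509] ang01 -79.7
[[0.62733062 0.3736936  0.035     ]
 [0.57637544 0.06974113 0.035     ]] [[0.58401848 0.22298911 0.087     ]]
```

Side lengths match the known sizes to within a few mm. Next I'll refine from a wrist view over the tower and the right-hand bar, and check IK for the flap arc.

```bash
cat > flap.py <<'E'
import numpy as np
def knob(case,yaw,th):
    """pose of tool at grasp (grip pt, R) with flap angle th"""
    a=np.radians(60)-th
    d=np.array([-np.cos(a),0,-np.sin(a)]); n=np.array([-np.sin(a),0,np.cos(a)])
    p=.225*d+.034*n+[0,0,.265]
    c,s=np.cos(yaw),np.sin(yaw); Rz=np.array([[c,-s,0],[s,c,0],[0,0,1]])
    z=-n; y=np.array([0,1.,0]); 
    return Rz@p+[case[0],case[1],0], Rz, z
def tool(case,yaw,th,gd,back=0,flip=1,tilt=0):
    p,Rz,z=knob(case,yaw,th)
    if tilt:
        c,s=np.cos(tilt),np.sin(tilt); z=np.array([c*z[0]+s*z[2],0,-s*z[0]+c*z[2]])  # tilt>0: more downward
    y=np.array([0,flip*1.,0]); R=Rz@np.c_[np.cross(y,z),y,z]
    return p+R[:,2]*(gd-back),R
E
python3 - <<'E'
from h import *; from flap import *
from rig import arm
for flip in (1,-1):
  for tilt in (0,15,30):
    for th in (0,30,60):
        r=[]
        p,R=tool((.733,.2),np.radians(-9.5),np.radians(th),arm.grip_depth,0,flip,np.radians(tilt))
        q=arm.solve_ik(p,R); print(flip,tilt,th,np.round(p,3),None if q is None else np.round(q,0))
arm.move_to([.37,-.31,.3],down(np.radians(10)))
for k in range(1):
    c=arm.get_calibration("wrist"); im=arm.snapshot("wrist"); cv2.imwrite("pics/w1.png",im[:,:,::-1]); np.savez("w1.npz",K=c["intrinsics"],T=c["cam_to_world"])
print(arm.current_t(),arm.current_joint_positions())
E
```

```text
1 0 0 [0.609 0.221 0.078] [ 35.  47. 122. 230.  52.  80.]
1 0 30 [0.533 0.233 0.166] [ 29.  20. 108. -35.  33. -25.]
1 0 60 [0.511 0.237 0.28 ] [ 19.  19.  78.  -0.  83. -62.]
1 15 0 [0.606 0.221 0.074] None
1 15 30 [0.529 0.234 0.164] [ 23.  21.  97. -11.  49. -51.]
1 15 60 [0.506 0.238 0.281] [ 15.  26.  68.   6.  99. -65.]
1 30 0 [0.602 0.222 0.071] [ 24.  32. 106. -47.  22. -16.]
1 30 30 [0.524 0.235 0.163] [ 18.  26.  86.  -0.  68. -62.]
1 30 60 [0.502 0.239 0.283] [ 12.  35.  59.  12. 114. -66.]
-1 0 0 [0.609 0.221 0.078] [  35.   47.  122.  230.   52. -100.]
-1 0 30 [0.533 0.233 0.166] [ 29.  20. 108. -35.  33. 155.]
-1 0 60 [0.511 0.237 0.28 ] [ 19.  19.  78.  -0.  83. 118.]
-1 15 0 [0.606 0.221 0.074] None
-1 15 30 [0.529 0.234 0.164] [ 23.  21.  97. -11.  49. 129.]
-1 15 60 [0.506 0.238 0.281] [ 15.  26.  68.   6.  99. 115.]
-1 30 0 [0.602 0.222 0.071] [ 24.  32. 106. -47.  22. 164.]
-1 30 30 [0.524 0.235 0.163] [ 18.  26.  86.  -0.  68. 118.]
-1 30 60 [0.502 0.239 0.283] [ 12.  35.  59.  12. 114. 114.]
1.5083 [-4.71346220e+01  1.10245628e+01  8.65840563e+01 -1.12529990e-02
  8.24246061e+01  3.29142564e+01]
```

View pics/w1.png

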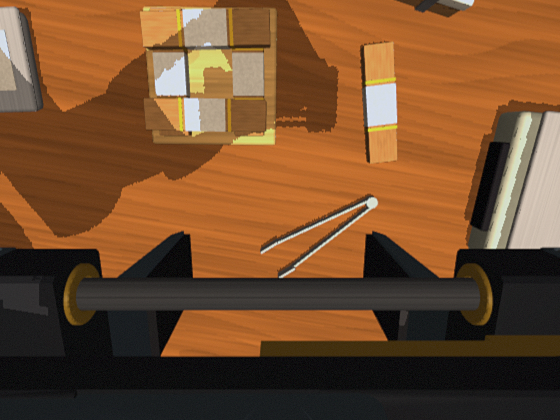

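The wrist view confirms that the second layer (bars at rows ~28 and ~115) lies along world y. The right-hand bar is at (380,103) and the tongs' hinge is near (370,202). I'll zoom for corners.

```bash
python3 - <<'E'
import cv2
im=cv2.imread("pics/w1.png")
cv2.imwrite("pics/z2.png",cv2.resize(im[0:150,130:285],None,fx=4,fy=4,interpolation=cv2.INTER_CUBIC))
cv2.imwrite("pics/z3.png",cv2.resize(im[30:170,350:410],None,fx=4,fy=4,interpolation=cv2.INTER_CUBIC))
E
```

```text
(no output)
```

View pics/z2.png

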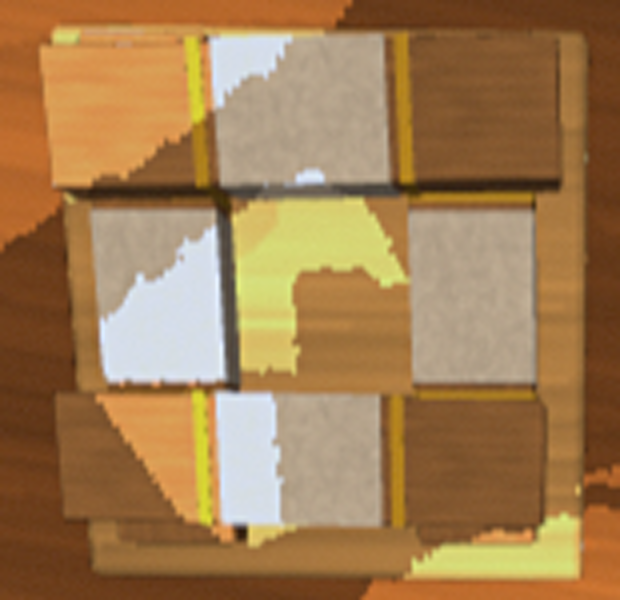

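View pics/z3.png

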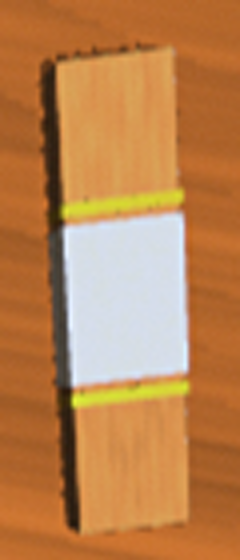

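```bash
python3 - <<'E'
from h import *
d=np.load("w1.npz");K,T=d["K"],d["T"]
A=lambda q:np.array(q)/4+[130,0]-.4
B=lambda q:np.array(q)/4+[350,30]-.4
desc("barR",ray(K,T,B([(56,60),(173,48),(187,525),(80,532)]),.02))
desc("board",ray(K,T,A([(51,30),(585,33),(580,577),(95,573)]),.012))
desc("up",ray(K,T,A([(42,45),(560,37),(560,185),(55,190)]),.052))
desc("lo",ray(K,T,A([(55,392),(546,395),(546,522),(65,518)]),.052))
desc("l",ray(K,T,A([(92,208),(218,208),(225,382),(105,382)]),.032))
desc("r",ray(K,T,A([(410,208),(535,208),(535,382),(412,382)]),.032))
E
```

```text
barR centre [ 0.4887 -0.4266  0.02  ] sides [0.0367 0.1497 0.0364 0.1487] ang01 -75.5
board centre [ 0.4833 -0.2025  0.012 ] sides [0.1669 0.1667 0.1661 0.1662] ang01 -80.5
up centre [ 0.5325 -0.1967  0.052 ] sides [0.1488 0.0389 0.1485 0.0382] ang01 -79.4
lo centre [ 0.4376 -0.208   0.052 ] sides [0.1494 0.0375 0.1496 0.0372] ang01 -80.5
l centre [ 0.478  -0.1539  0.032 ] sides [0.0388 0.0508 0.0381 0.0508] ang01 -80.1
r centre [ 0.4949 -0.2504  0.032 ] sides [0.0385 0.0508 0.0391 0.0508] ang01 -80.1
```

Everything agrees to within about 2 mm: the tower centre is (0.485,-0.2024) with board yaw 9.8°, and the right bar is at (0.489,-0.427) with yaw 14.5°. Picking it now.

```bash
cat > pick.py <<'E'
from h import *
from rig import arm
def st(m): print(m,"t",round(arm.current_t(),2),"p",np.round(arm.current_ee_pos(),4),"w",round(arm.current_width(),4),"F",np.round(arm.current_force(),1))
def pick(x,y,yaw):
    R=down(np.radians(yaw)); arm.grip(.066)
    arm.move_to([x,y,.10],R); arm.move_l([x,y,.004],feed=.12); st("low")
    arm.grip(.03); st("gripped")
    arm.move_l([x,y,.16],feed=.15); st("up")
def look(n):
    c=arm.get_calibration("wrist"); im=arm.snapshot("wrist"); cv2.imwrite(f"pics/{n}.png",im[:,:,::-1]); np.savez(n+".npz",K=c["intrinsics"],T=c["cam_to_world"])
E
python3 - <<'E'
from pick import *
pick(.489,-.427,14.5); look("g1")
E
```

```text
low t 4.05 p [ 0.4894 -0.4274  0.0049] w 0.0659 F [-0.2  1.3  0.6]
gripped t 4.76 p [ 0.489 -0.427  0.004] w 0.0297 F [-0.5  0.1  0.9]
up t 5.95 p [ 0.4886 -0.4266  0.1591] w 0.0296 F [ 0.3 -0.1  0.7]
```

View pics/g1.png

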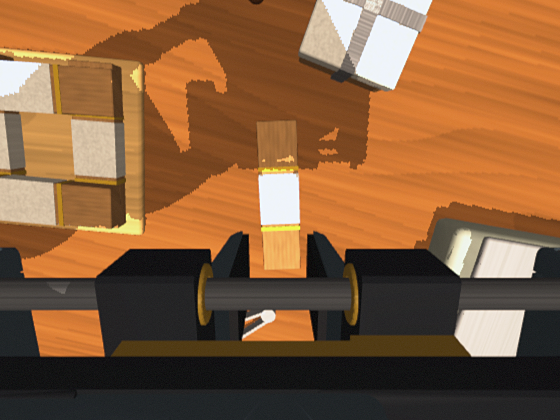

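The grip closed on nothing (width 29.7 mm) and the bar is still on the counter at (279,198). I'll compute where it is in this view compared with the TCP.

```bash
python3 - <<'E'
from h import *
d=np.load("g1.npz");K,T=d["K"],d["T"]
from rig import arm
p=arm.current_ee_pos();print(T)
print(proj(K,T,[p,[.489,-.427,.02]]), arm.current_tool_rot())
desc("bar",ray(K,T,[(257,122),(297,121),(300,268),(264,269)],.02))
c=arm.get_calibration("top");im=arm.snapshot("top");cv2.imwrite("pics/t1.png",cv2.resize(im[150:300,250:500,::-1],None,fx=3,fy=3,interpolation=cv2.INTER_CUBIC))
im=arm.snapshot("scene");cv2.imwrite("pics/s1.png",im[:,:,::-1])
E
```

```text
[[ 2.49453647e-01 -9.37856759e-01 -2.41241742e-01  5.55479426e-01]
 [-9.68386303e-01 -2.41825779e-01 -6.12230430e-02 -4.08750505e-01]
 [-9.20027557e-04  2.48887510e-01 -9.68531962e-01  3.51856326e-01]
 [ 0.00000000e+00  0.00000000e+00  0.00000000e+00  1.00000000e+00]]
[[278.82114813 247.07519766]
 [278.96664801 198.9778515 ]] [[ 9.68153862e-01  2.50353155e-01 -1.18228943e-03]
 [ 2.50354573e-01 -9.68153397e-01  1.26001918e-03]
 [-8.29187749e-04 -1.51588400e-03 -9.99998507e-01]]
bar centre [ 0.4892 -0.4276  0.02  ] sides [0.0373 0.1474 0.0374 0.1476] ang01 -74.0
```

View pics/s1.png

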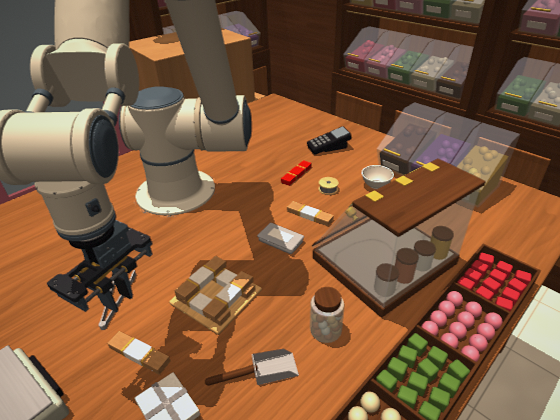

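```bash
python3 - <<'E'
from h import *
from rig import arm
c=arm.get_calibration("scene");K,T=map(np.array,(c["intrinsics"],c["cam_to_world"]))
p=arm.current_ee_pos();R=arm.current_tool_rot();print(p,arm.current_width())
print(proj(K,T,[p,p-R[:,2]*.0188,p+R[:,1]*.015,p-R[:,1]*.015,[.489,-.427,.02]]))
im=arm.snapshot("scene");cv2.imwrite("pics/s1z.png",cv2.resize(im[210:380,30:220,::-1],None,fx=4,fy=3.5,interpolation=cv2.INTER_CUBIC))
E
```

```text
[ 0.48870817 -0.42671226  0.15913368] 0.030104388428315094
[[120.91888403 308.11591704]
 [118.49848684 302.08745502]
 [115.22844679 313.3289552 ]
 [126.47282097 303.02792749]
 [136.92654943 348.40071275]]
```

View pics/s1z.png

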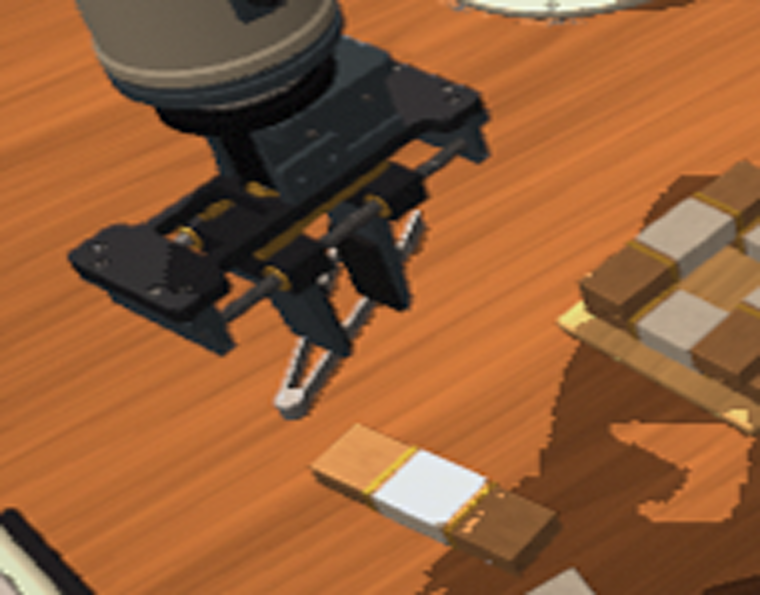

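View pics/t1.png

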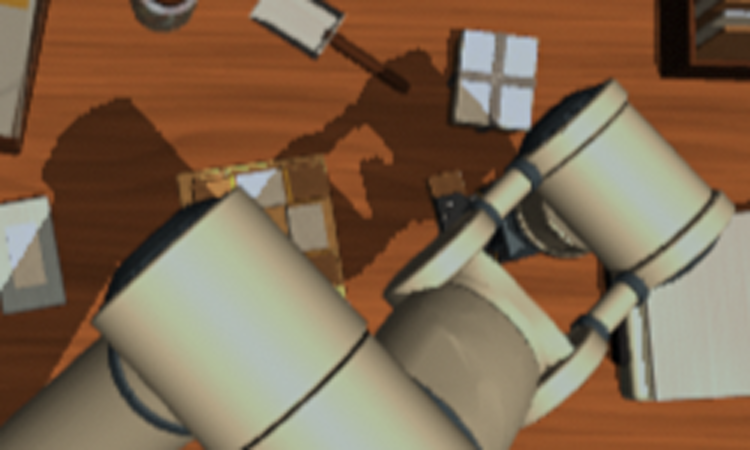

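```bash
python3 - <<'E'
from h import *
from rig import arm
p=np.array(arm.current_ee_pos());R=np.array(arm.current_tool_rot());w=arm.current_width()
for n in("wrist","scene"):
    c=arm.get_calibration(n);K,T=map(np.array,(c["intrinsics"],c["cam_to_world"]))
    im=arm.snapshot(n)[:,:,::-1].copy()
    x0,x1,y0,y1=(200,360,180,330) if n=="wrist" else (80,150,250,330)
    s=5 if n=="wrist" else 7
    z=cv2.resize(im[y0:y1,x0:x1],None,fx=s,fy=s,interpolation=cv2.INTER_CUBIC)
    for off,col in((0,(0,0,255)),(.01,(0,255,255)),(.02,(0,255,0)),(.03,(255,0,255))):
        for sg in(1,-1):
            P=[p-R[:,2]*off+sg*R[:,1]*w/2+R[:,0]*a for a in(.016,-.016)]
            q=(proj(K,T,P)+.5-[x0,y0])*s
            cv2.line(z,*[tuple(int(v) for v in r) for r in q],col,1)
    cv2.imwrite(f"pics/ov_{n}.png",z)
E
```

```text
(no output)
```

View pics/ov_wrist.png

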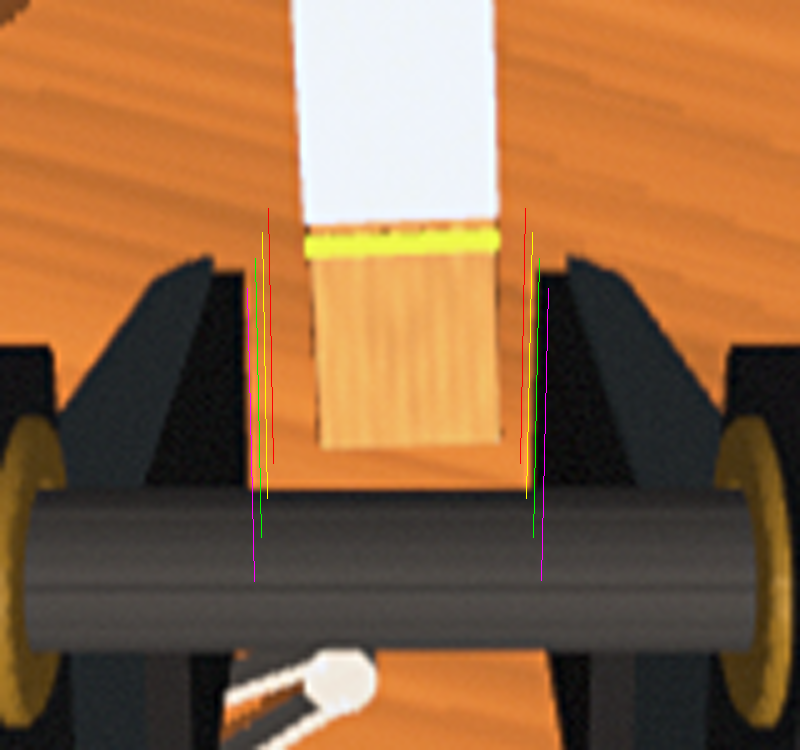

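View pics/ov_scene.png

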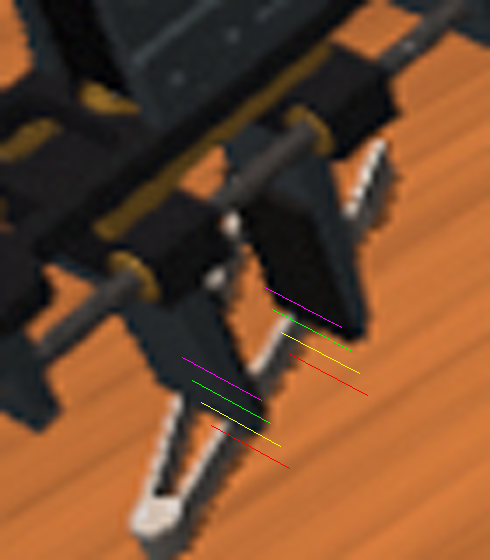

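Both cameras show the fingertips about 22 mm behind the reported TCP, so the fingers closed just above the bar. I'll open, descend around the bar and touch the counter gently to measure the true fingertip offset.

```bash
python3 - <<'E'
from pick import *
x,y=.489,-.427
arm.grip(.066)
arm.move_l([x,y,.03],feed=.15); arm.move_l([x,y,-.010],feed=.08); arm.sleep(.15); st("a")
f0=arm.current_force()[2]
for z in np.arange(-.012,-.03,-.0015):
    arm.move_l([x,y,z],feed=.03); 
    f=arm.current_force()[2]; print(round(z,4),round(arm.current_ee_pos()[2],4),round(f,1))
    if abs(f-f0)>4: break
look("c1"); st("end")
E
```

```text
a t 8.78 p [ 0.4893 -0.4273 -0.0095] w 0.0664 F [-0.5 -0.1  0.6]
-0.012 -0.012 0.8
-0.0135 -0.0136 -0.7
-0.015 -0.0151 0.2
-0.0165 -0.0166 -0.4
-0.018 -0.0181 0.6
-0.0195 -0.0196 0.9
-0.021 -0.0211 -0.0
-0.0225 -0.0221 7.0
end t 10.82 p [ 0.4892 -0.4272 -0.0221] w 0.0661 F [-1.1 -0.2  7.1]
```

View pics/c1.png

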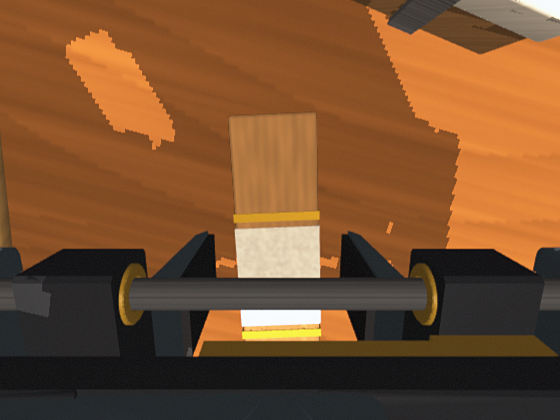

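Contact is at a reported z of -0.0218, so the fingertips are 21.7 mm short of the reported TCP and I'll compensate for that. The bar sits centred between the fingers (235–320 inside 215–343). Gripping now.

```bash
cat >> pick.py <<'E'
OFF=.0217
TC=np.array([.485,-.2024]); TY=9.8
E
python3 - <<'E'
from pick import *
x,y=.489,-.427
arm.move_l([x,y,.003-OFF],feed=.05); arm.grip(.03); st("grip")
arm.move_l([x,y,.12],feed=.2); st("up"); look("g2")
E
```

```text
grip t 11.62 p [ 0.4889 -0.4269 -0.0188] w 0.0379 F [-0.6 -0.5 -0.9]
up t 12.46 p [ 0.4885 -0.4265  0.1189] w 0.0384 F [-0.3  0.2 -1.1]
```

View pics/g2.png

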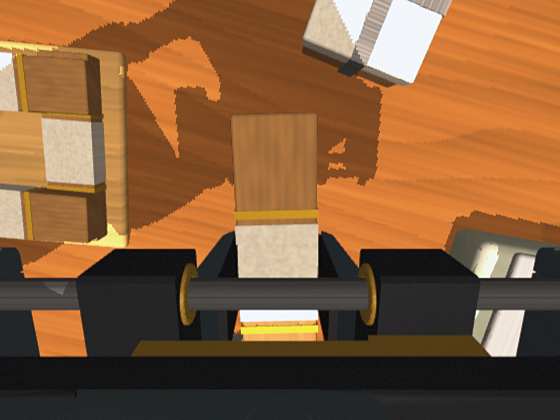

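```bash
python3 - <<'E'
from h import *; from pick import *
for n,tipz,pp in (("g2",None,None),):
    d=np.load("g2.npz");K,T=d["K"],d["T"]; p=np.array(arm.current_ee_pos());R=np.array(arm.current_tool_rot())
    z=p[2]+OFF-.003+.02
    q=ray(K,T,[(232,115),(316.5,114)],z); print((q-p)@R, np.linalg.norm(q[0]-q[1]))
c=np.load("c1.npz"); q=ray(c["K"],c["T"],[(230,117),(316,113)],.02); print((q-[.4892,-.4272,0])@R)
E
```

```text
[[ 0.07420397 -0.02027307 -0.0387439 ]
 [ 0.0745828   0.01622252 -0.03881974]] 0.036497633907458076
[[ 0.07313603 -0.0209124  -0.0200413 ]
 [ 0.07472282  0.01535154 -0.02011805]]
```

The bar is centred in the hand along its length. It reads 2 mm off sideways, which matches the wrist-versus-top camera disagreement, so I'll apply that correction and place it.

```bash
cat >> pick.py <<'E'
TC=np.array([.4853,-.2044])
def tgt(s):
    a=np.radians(TY); return TC+s*.05*np.array([-np.sin(a),np.cos(a)])
def place(s,zin=.003):
    t=tgt(s); R=down(np.radians(TY))
    arm.move_to([*t,.12],R)
    arm.move_l([*t,.052+zin-OFF+.012],feed=.15); arm.sleep(.1); st("hover"); look(f"p{s}")
    f0=arm.current_force()[2]
    for dz in (.006,.003,.0015,.0005,-.0005,-.0015):
        arm.move_l([*t,.052+zin-OFF+dz],feed=.04); f=arm.current_force()[2]; print(dz,round(f-f0,1))
        if f-f0>3: break
    arm.grip(.056); st("rel"); arm.move_l([*t,.13],feed=.15); st("away")
E
python3 - <<'E'
from pick import *
place(-1)
arm.move_to([.37,-.28,.28],down(np.radians(10))); look("a1"); st("v")
E
```

```text
hover t 13.98 p [ 0.4944 -0.2543  0.0462] w 0.0381 F [ 0.2  0.1 -1.4]
0.006 0.1
0.003 0.2
0.0015 0.1
0.0005 0.2
-0.0005 7.1
rel t 15.82 p [ 0.4938 -0.2537  0.0328] w 0.0557 F [-0.3 -0.4  0.4]
away t 16.62 p [ 0.4934 -0.2534  0.1293] w 0.0559 F [ 0.   0.7 -0.2]
v t 17.48 p [ 0.3704 -0.2796  0.2785] w 0.056 F [ 0.5  0.3 -0.7]
```

View pics/p-1.png

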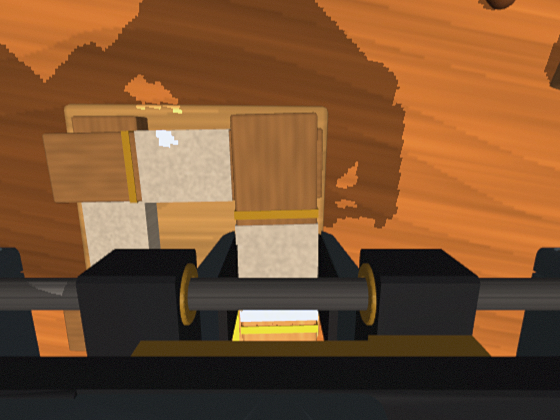

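View pics/a1.png

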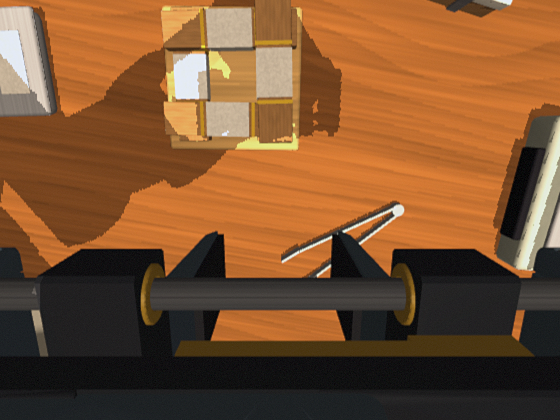

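Bar 1 is down, with contact at the expected height. Now a wrist look at the left bar and the case front.

```bash
python3 - <<'E'
from pick import *
arm.move_to([.34,.2,.33],down(np.radians(0))); look("b1"); st("v"); print(arm.current_joint_positions())
E
```

```text
v t 19.28 p [0.3404 0.1995 0.3298] w 0.0558 F [0.4 0.1 0. ]
[ 2.16973650e+01  1.57769499e+00  9.30132813e+01 -1.03863487e-02
  8.54277236e+01  1.11743754e+02]
```

View pics/b1.png

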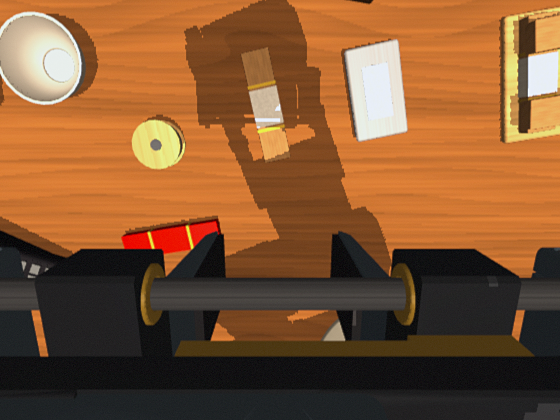

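```bash
python3 - <<'E'
import cv2
im=cv2.imread("pics/b1.png")
cv2.imwrite("pics/z4.png",cv2.resize(im[35:175,220:310],None,fx=4,fy=4,interpolation=cv2.INTER_CUBIC))
im=cv2.imread("pics/a1.png")
cv2.imwrite("pics/z5.png",cv2.resize(im[0:160,150:310],None,fx=4,fy=3.75,interpolation=cv2.INTER_CUBIC))
E
```

```text
(no output)
```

View pics/z4.png

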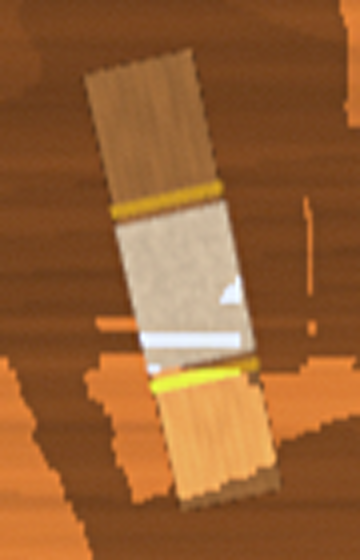

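View pics/z5.png

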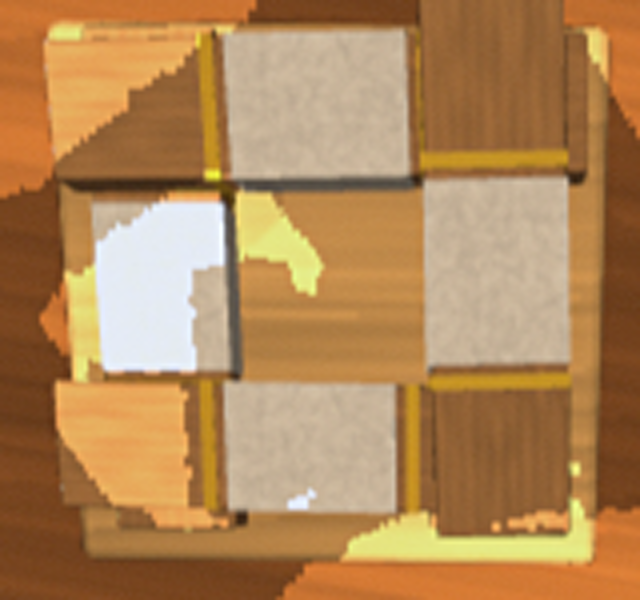

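```bash
python3 - <<'E'
from h import *; from pick import tgt
d=np.load("b1.npz"); 
desc("barL",ray(d["K"],d["T"],np.array([(86,75),(190,49),(279,488),(183,510)])/4+[220,35]-.4,.02))
d=np.load("a1.npz"); S=np.array([4,3.75]); A=lambda q:np.array(q)/S+[150,0]-.4
m=desc("placed band",ray(d["K"],d["T"],A([(424,178),(569,176),(570,367),(428,369)]),.072)); print("tgt",tgt(-1))
desc("low bar end-edge",ray(d["K"],d["T"],A([(424,178),(569,176),(570,533),(437,533)]),.072))
desc("board",ray(d["K"],d["T"],A([(47,25),(610,25),(592,560),(88,555)]),.012))
desc("up",ray(d["K"],d["T"],A([(45,38),(585,33),(580,178),(62,183)]),.052))
desc("lo",ray(d["K"],d["T"],A([(55,382),(570,385),(570,508),(62,502)]),.052))
desc("l",ray(d["K"],d["T"],A([(92,202),(224,202),(230,372),(103,374)]),.032))
E
```

```text
barL centre [0.4367 0.2159 0.02  ] sides [0.036  0.149  0.0357 0.1489] ang01 -77.2
placed band centre [ 0.4936 -0.2534  0.072 ] sides [0.0387 0.0516 0.0392 0.0516] ang01 -79.3
tgt [ 0.49381047 -0.25367039]
low bar end-edge centre [ 0.4703 -0.258   0.072 ] sides [0.0387 0.0994 0.0379 0.0989] ang01 -79.7
board centre [ 0.4838 -0.2024  0.012 ] sides [0.1682 0.1677 0.1658 0.166 ] ang01 -80.4
up centre [ 0.5326 -0.1959  0.052 ] sides [0.1476 0.0388 0.1452 0.0389] ang01 -79.6
lo centre [ 0.4378 -0.208   0.052 ] sides [0.1497 0.0372 0.151  0.0362] ang01 -80.6
l centre [ 0.4775 -0.1538  0.032 ] sides [0.0389 0.0508 0.0387 0.0514] ang01 -79.6
```

The placed bar measures (0.4936,-0.2534), which matches the command. The wrist camera therefore has no lateral bias, and bar 1 sits about 2 mm outward of nominal, which is acceptable. I'll use the uncorrected tower centre for the second bar.

```bash
cat >> pick.py <<'E'
TC=np.array([.485,-.2024])
E
python3 - <<'E'
from pick import *
x,y=.437,.215
R=down(np.radians(12.2)); arm.grip(.068)
arm.move_to([x,y,.09],R); arm.move_l([x,y,.003-OFF],feed=.12); arm.grip(.03); st("grip")
if arm.current_width()>.035:
    arm.move_l([x,y,.12],feed=.2); st("up"); look("g3")
E
```

```text
grip t 22.33 p [ 0.4371  0.215  -0.0186] w 0.0379 F [-1.  -1.1  6.2]
up t 23.18 p [0.4364 0.2148 0.1191] w 0.0377 F [-0.1  0.3 -1.6]
```

View pics/g3.png

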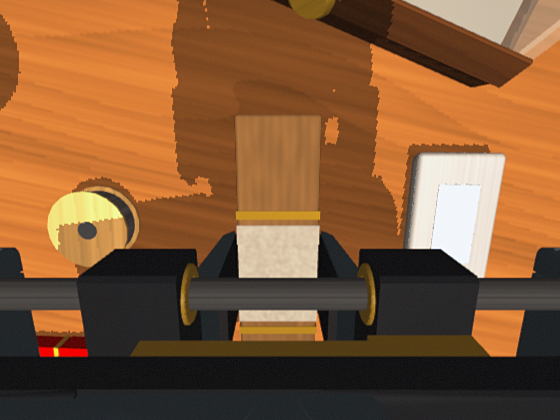

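Held and centred. Placing it on the +y side.

```bash
python3 - <<'E'
from pick import *
place(1)
arm.move_to([.37,-.20,.28],down(np.radians(10))); look("a2"); st("v")
E
python3 - <<'E'
import cv2
im=cv2.imread("pics/a2.png")
cv2.imwrite("pics/z6.png",cv2.resize(im[0:175,180:370],None,fx=4,fy=3.4,interpolation=cv2.INTER_CUBIC))
E
```

```text
hover t 25.36 p [ 0.4772 -0.1532  0.0462] w 0.0375 F [-0.5 -0.2 -0.2]
0.006 0.1
0.003 0.1
0.0015 -1.3
0.0005 -0.9
-0.0005 13.2
rel t 27.19 p [ 0.4765 -0.1531  0.0327] w 0.056 F [-0.3 -0.  -0.8]
away t 27.99 p [ 0.4761 -0.1529  0.1293] w 0.0556 F [-0.5  1.   0. ]
v t 28.82 p [ 0.3702 -0.1995  0.2785] w 0.0562 F [ 0.  -0.1 -0.5]
```

View pics/p1.png

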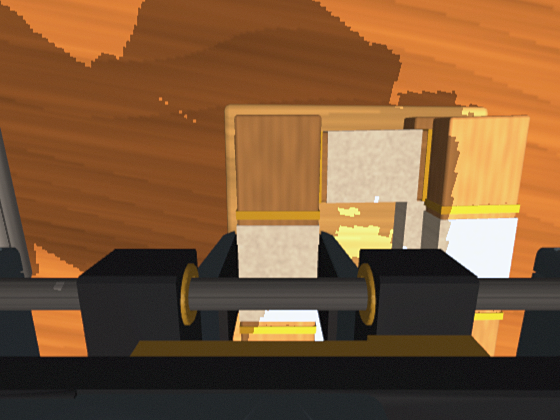

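View pics/a2.png

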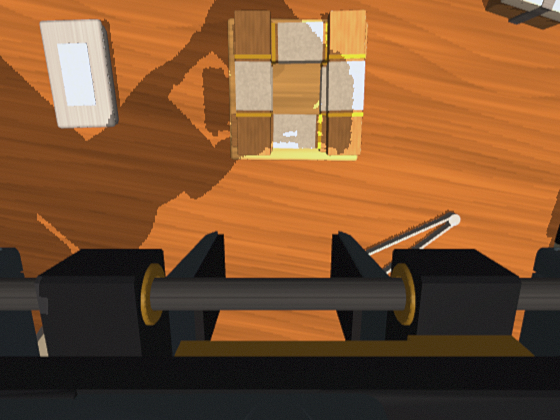

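View pics/z6.png

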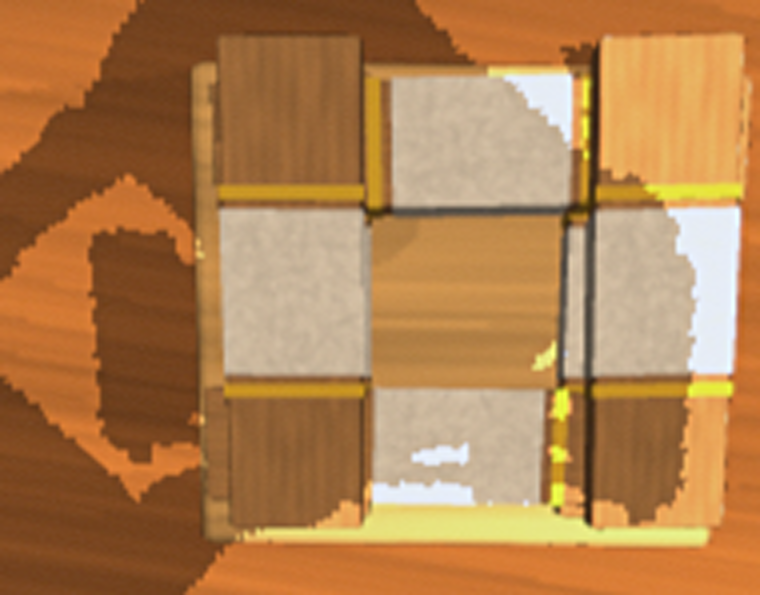

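```bash
python3 - <<'E'
from h import *
d=np.load("a2.npz"); S=np.array([4,3.4]); A=lambda q:np.array(q)/S+[180,0]-.4
W=lambda q,z:ray(d["K"],d["T"],A(q),z)
l=desc("L3",W([(218,36),(361,38),(363,524),(231,524)],.072))
r=desc("R3",W([(600,38),(743,35),(722,522),(592,522)],.072))
b=desc("board",W([(192,66),(750,66),(708,542),(206,540)],.012))
u=desc("up",W([(216,75),(745,75),(745,212),(212,212)],.052))
# bottom bar r: inner edge of right bottom bar at z=.032 (565,225)-(562,370); left: inner edge (371,220)-(369,385)
q=W([(567,225),(563,375)],.032); q2=W([(371,220),(369,385)],.032)
a=np.radians(9.8); n=np.array([-np.sin(a),np.cos(a)]);x=np.array([np.cos(a),np.sin(a)])
for nm,v in(("l",l),("r",r),("b",b)): print(nm,np.round([(v[:2]-[.485,-.2024])@x,(v[:2]-[.485,-.2024])@n],4))
print((q[:,:2]-[.485,-.2024])@n,(q2[:,:2]-[.485,-.2024])@n)
E
```

```text
L3 centre [ 0.4765 -0.1529  0.072 ] sides [0.0372 0.147  0.0379 0.1476] ang01 -80.5
R3 centre [ 0.4944 -0.2527  0.072 ] sides [0.0372 0.1472 0.0373 0.1464] ang01 -79.4
board centre [ 0.4837 -0.202   0.012 ] sides [0.168  0.1671 0.1663 0.1664] ang01 -80.2
up centre [ 0.5325 -0.1952  0.052 ] sides [0.1457 0.0412 0.1508 0.0412] ang01 -80.1
l [0.     0.0503]
r [ 0.0007 -0.0511]
b [-0.0012  0.0007]
[-0.02863066 -0.02911048] [0.02959926 0.03029799]
```

The third-layer bars sit at +50.3 and -51.1 mm (bottom bars ≈ ±49), with yaw errors under 1° and along-length errors under 1 mm. Next, a closer look at the case front and knob.

```bash
python3 - <<'E'
from pick import *
a=np.radians(-9.5); t=np.radians(30)
z=np.array([np.sin(t)*np.cos(a),np.sin(t)*np.sin(a),-np.cos(t)]); y=np.array([np.sin(a),-np.cos(a),0]); R=np.c_[np.cross(y,z),y,z]
p=[.40,.255,.30]; print(arm.solve_ik(p,R))
arm.move_to(p,R); look("c2"); st("v")
im=arm.snapshot("top"); cv2.imwrite("pics/t2.png",im[:,:,::-1])
E
```

```text
[ 43.46712192   2.08752065 105.43950506 -28.50008098  56.77250145
 155.50752176]
v t 30.88 p [0.4003 0.2546 0.2999] w 0.0561 F [-0.1 -0.1  0.7]
```

View pics/c2.png

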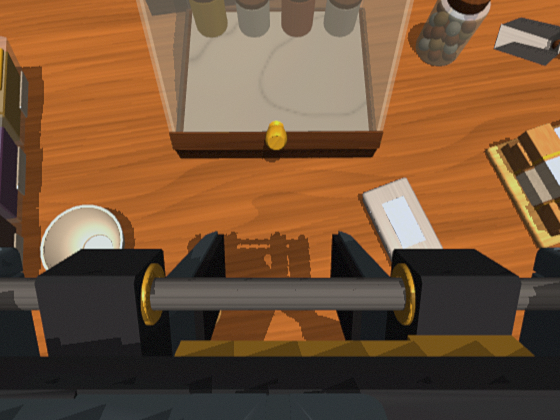

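```bash
python3 - <<'E'
import cv2
im=cv2.imread("pics/c2.png")
cv2.imwrite("pics/z7.png",cv2.resize(im[100:170,160:395],None,fx=3.4,fy=6,interpolation=cv2.INTER_CUBIC))
cv2.imwrite("pics/z8.png",cv2.resize(im[110:165,250:305],None,fx=10,fy=10,interpolation=cv2.INTER_CUBIC))
E
```

```text
(no output)
```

View pics/z7.png

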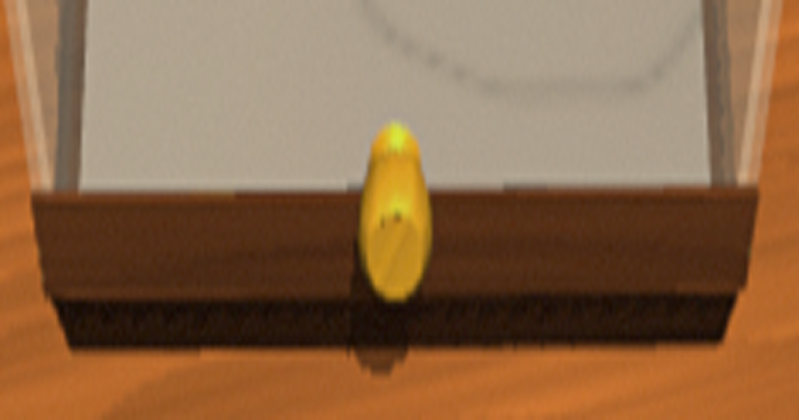

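View pics/z8.png

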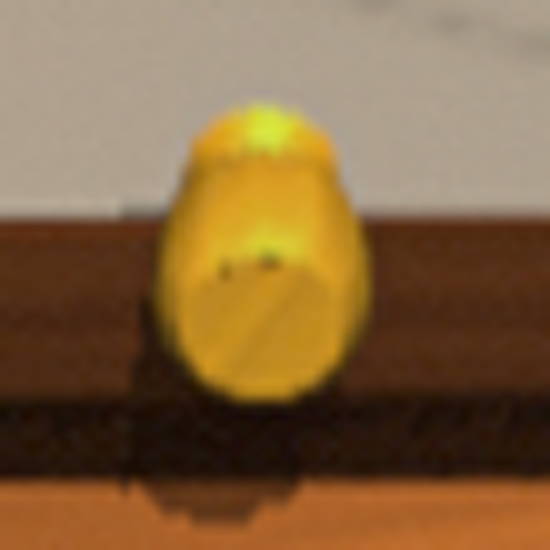

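```bash
python3 - <<'E'
from h import *; from flap import *
d=np.load("c2.npz"); K,T=d["K"],d["T"]
A=lambda q:np.array(q)/[3.4,6]+[160,100]-.4
for q,z in(([(72,347),(720,343)],0),([(50,297),(742,292)],.035),([(32,195),(757,188)],.035),([(32,195),(757,188)],.04)):
    w=ray(K,T,A(q),z); e=w[0]-w[1]; print(z,np.round(w,4).tolist(),"len",round(np.linalg.norm(e),4),"yaw",np.degrees(np.arctan2(-e[0],e[1])), "mid",w.mean(0))
B=lambda q:np.array(q)/10+[250,110]-.4
# predicted pixel of knob grip pt and end-face for case guess
for c,yw in(((.733,.2),-9.5),):
    p,Rz,z=knob(c,np.radians(yw),0); zz=Rz@z
    print(p,proj(K,T,[p,p-zz*.011,p+zz*.011]))
print(B([(263,280),(260,325),(263,150)]), "ray z.087",ray(K,T,B([(263,280)]),.087))
E
```

```text
0 [[0.6214, 0.3736, 0.0], [0.5722, 0.0743, 0.0]] len 0.3034 yaw -9.3406102955074 mid [0.59682167 0.22396568 0.        ]
0.035 [[0.6186, 0.3741, 0.035], [0.5695, 0.0745, 0.035]] len 0.3035 yaw -9.300381453459256 mid [0.5940521  0.22429254 0.035     ]
0.035 [[0.6481, 0.3795, 0.035], [0.5965, 0.0609, 0.035]] len 0.3228 yaw -9.206266144433112 mid [0.62228802 0.22020653 0.035     ]
0.04 [[0.6451, 0.3783, 0.04], [0.594, 0.063, 0.04]] len 0.3193 yaw -9.206266144433107 mid [0.6195186  0.22064693 0.04      ]
[0.59300182 0.22342766 0.08714428] [[276.76459411 131.63042509]
 [276.76349616 136.00759042]
 [276.76565531 127.39978384]]
[[275.9 137.6]
 [275.6 142.1]
 [275.9 124.6]] ray z.087 [[0.58449944 0.22603012 0.087     ]]
```

The plinth edge gives a case yaw of -9.35° and centre (0.7265,0.2026), which predicts the knob at (0.586,0.2257). The direct knob ray gives (0.5845,0.226), so they agree. Scanning IK for the arc.

```bash
python3 - <<'E'
from pick import *; from flap import *
C=(.726,.2025);Y=np.radians(-9.35);G=.016+OFF
for tilt in (25,30,35,40,45):
    print("tilt",tilt)
    for th,b in((0,.09),(0,.04),(0,0),(7.5,0),(15,0),(30,0),(45,0),(60,0)):
        p,R=tool(C,Y,np.radians(th),G,b,-1,np.radians(tilt)); q=arm.solve_ik(p,R)
        print(th,b,np.round(p,3),None if q is None else np.round(q,0))
E
```

```text
tilt 25
0 0.09 [0.556 0.23  0.13 ] None
0 0.04 [0.585 0.226 0.089] [  27.   31.  111.  -66.   22. -174.]
0 0 [0.607 0.222 0.056] None
7.5 0 [0.581 0.226 0.074] [ 25.  31. 107. -39.  24. 157.]
15 0 [0.558 0.23  0.095] [ 23.  28. 102. -19.  34. 137.]
30 0 [0.52  0.236 0.144] [ 20.  25.  92.  -3.  59. 121.]
45 0 [0.496 0.24  0.202] [ 17.  26.  80.   4.  83. 115.]
60 0 [0.488 0.242 0.265] [ 13.  31.  66.  10. 106. 114.]
tilt 30
0 0.09 [0.56  0.23  0.132] [ 27.  24. 108. -38.  29. 157.]
0 0.04 [0.585 0.226 0.089] [ 25.  30. 107. -44.  24. 163.]
0 0 [0.605 0.222 0.054] [ 24.  34. 107. -51.  21. 168.]
7.5 0 [0.578 0.227 0.072] [ 23.  31. 103. -25.  29. 142.]
15 0 [0.555 0.231 0.094] [ 22.  28.  99. -12.  40. 129.]
30 0 [0.517 0.237 0.144] [ 19.  27.  89.  -0.  65. 118.]
45 0 [0.493 0.241 0.203] [ 15.  29.  76.   6.  89. 114.]
60 0 [0.485 0.242 0.266] [ 13.  34.  63.  12. 111. 114.]
tilt 35
0 0.09 [0.564 0.229 0.135] [ 25.  24. 103. -25.  34. 143.]
0 0.04 [0.585 0.226 0.089] [ 24.  29. 104. -28.  29. 146.]
0 0 [0.602 0.223 0.053] [ 22.  34. 103. -32.  25. 149.]
7.5 0 [0.575 0.227 0.071] [ 21
[... 491 characters left out ...]
25.]
15 0 [0.549 0.232 0.092] [ 19.  30.  92.  -3.  53. 120.]
30 0 [0.51  0.238 0.145] [ 16.  31.  82.   4.  77. 114.]
45 0 [0.487 0.242 0.205] [ 14.  34.  70.  10.  99. 112.]
60 0 [0.48  0.243 0.27 ] [ 11.  39.  58.  15. 120. 114.]
tilt 45
0 0.09 [0.573 0.228 0.138] [ 21.  26.  94. -10.  47. 126.]
0 0.04 [0.585 0.226 0.089] [ 20.  30.  96. -11.  42. 127.]
0 0 [0.596 0.224 0.051] [ 19.  34.  96. -12.  37. 128.]
7.5 0 [0.569 0.228 0.07 ] [ 18.  33.  92.  -5.  48. 121.]
15 0 [0.545 0.232 0.092] [ 17.  32.  88.  -0.  60. 117.]
30 0 [0.507 0.239 0.146] [ 15.  33.  78.   6.  82. 113.]
45 0 [0.484 0.242 0.207] [ 13.  36.  67.  11. 104. 112.]
60 0 [0.478 0.243 0.272] [ 11.  42.  55.  17. 125. 114.]
```

```bash
cat > fl2.py <<'E'
from pick import *; from flap import *
C=(.726,.2025);Y=np.radians(-9.35);G=.016+OFF;TI=np.radians(35)
E
python3 - <<'E'
from fl2 import *
p,R=tool(C,Y,0,G,.10,-1,TI); arm.move_to(p,R); st("pre")
p,R=tool(C,Y,0,G,.055,-1,TI); arm.move_l(p,R,feed=.1); look("k1"); st("near")
im=arm.snapshot("scene"); cv2.imwrite("pics/ks1.png",im[:,:,::-1])
d=np.load("k1.npz"); kp,Rz,z=knob(C,Y,0); print(proj(d["K"],d["T"],[kp,kp-Rz@z*.011]))
E
```

```text
pre t 31.83 p [0.5596 0.23   0.1444] w 0.0558 F [ 0.9  0.1 -0.2]
near t 32.48 p [0.5787 0.227  0.1035] w 0.056 F [-0.9 -0.6 -0.1]
[[278.42855959 237.17157357]
 [278.46776864 251.2880398 ]]
```

View pics/k1.png

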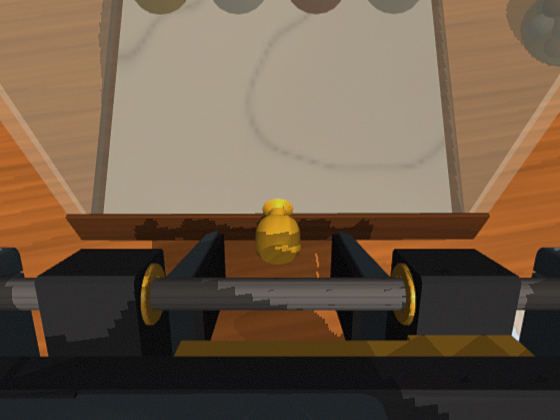

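View pics/ks1.png

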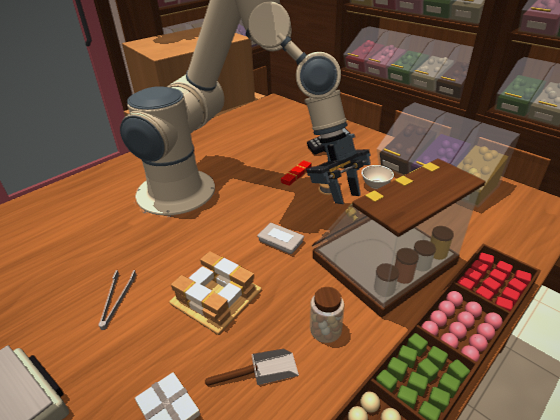

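The knob head is at (278,238), against a prediction of (278,237). The scene view also shows the tower complete and square. Going in to grip.

```bash
python3 - <<'E'
from fl2 import *
p,R=tool(C,Y,0,G,0,-1,TI); arm.move_l(p,R,feed=.08); arm.sleep(.1); st("in")
if np.linalg.norm(arm.current_force())<8:
    arm.grip(.02); st("grip"); look("k2")
E
```

```text
in t 33.48 p [0.6018 0.2231 0.0535] w 0.0559 F [-0.6 -0.1 -0.6]
grip t 34.02 p [0.6017 0.2232 0.0531] w 0.0282 F [-1.5  3.   1.5]
```

View pics/k2.png

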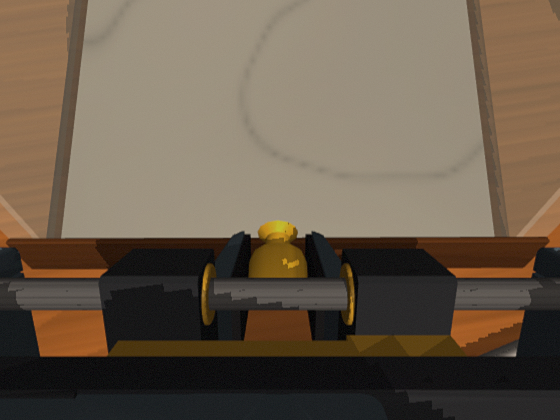

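Gripped at 28.2 mm (head 29 mm). Swinging the flap in small steps while monitoring the force.

```bash
python3 - <<'E'
from fl2 import *
for th in (4,9,15,21,27,33,39,45):
    p,R=tool(C,Y,np.radians(th),G,0,-1,TI); arm.move_l(p,R,feed=.05)
    f=np.array(arm.current_force()); print(th,"t",round(arm.current_t(),2),"w",round(arm.current_width(),4),np.round(f,1),"M",np.round(arm.current_torque(),1))
    if np.linalg.norm(f)>25: print("stop"); break
look("k3"); im=arm.snapshot("scene"); cv2.imwrite("pics/ks3.png",im[:,:,::-1])
E
```

```text
4 t 34.56 w 0.0282 [ 2.   4.4 -1.6] M [0.8 0.1 0.3]
9 t 35.14 w 0.0284 [ 1.3  5.3 -1.4] M [1.  0.  0.3]
15 t 35.81 w 0.0281 [ 1.3  6.2 -1.5] M [ 1.1 -0.1  0.2]
21 t 36.48 w 0.0282 [ 1.   6.3 -2.3] M [ 1.1 -0.1  0.1]
27 t 37.14 w 0.0281 [ 1.8  5.7 -2.8] M [ 1.1 -0.2  0. ]
33 t 37.81 w 0.0285 [ 0.7  5.3 -2.7] M [ 1.  -0.3 -0. ]
39 t 38.48 w 0.0282 [ 1.2  6.4 -2.3] M [ 1.  -0.4 -0.2]
45 t 39.14 w 0.0281 [ 1.1  6.2 -3. ] M [ 1.  -0.4 -0.3]
```

View pics/ks3.png

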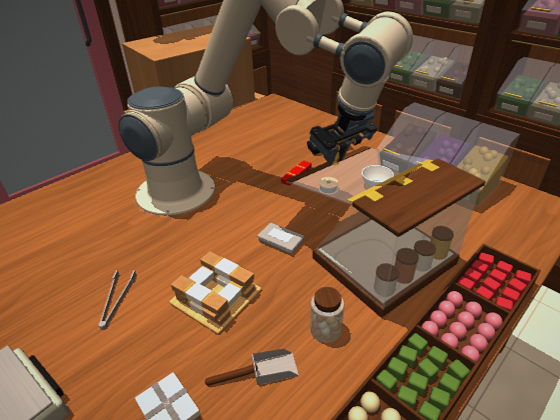

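View pics/k3.png

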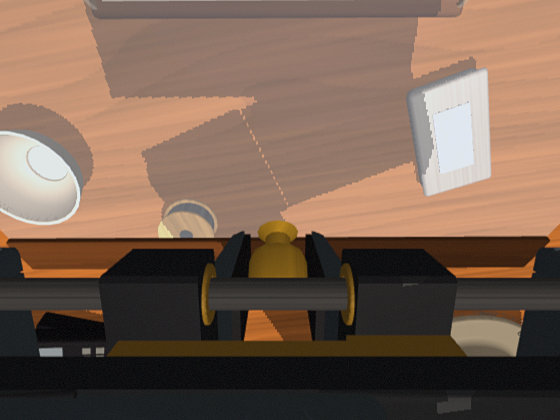

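The flap follows with small forces (about 6 N) and the knob hasn't moved in the hand. On to level.

```bash
python3 - <<'E'
from fl2 import *
for th in (50,55,60):
    p,R=tool(C,Y,np.radians(th),G,0,-1,TI); arm.move_l(p,R,feed=.05)
    print(th,"t",round(arm.current_t(),2),"w",round(arm.current_width(),4),np.round(arm.current_force(),1))
arm.sleep(.2); st("end"); print(p)
look("k4")
for n in("scene","top"):
    im=arm.snapshot(n); cv2.imwrite(f"pics/k4{n}.png",im[:,:,::-1])
im=arm.snapshot("scene"); cv2.imwrite("pics/k4sz.png",cv2.resize(im[110:290,270:490,::-1],None,fx=3.5,fy=3.3,interpolation=cv2.INTER_CUBIC))
E
```

```text
50 t 39.83 w 0.0283 [-0.2  6.7 -3.3]
55 t 40.41 w 0.0286 [-1.2  6.5 -2.3]
60 t 40.99 w 0.0287 [-2.3  6.2 -2.5]
end t 41.19 p [0.4825 0.2425 0.2672] w 0.0284 F [-2.1  6.3 -2.5]
[0.48265273 0.24256773 0.26811797]
```

View pics/k4sz.png

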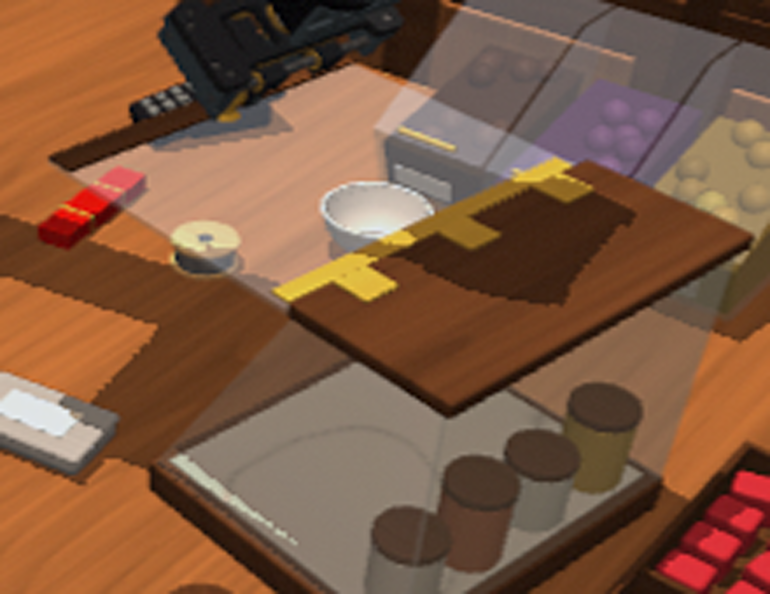

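View pics/k4.png

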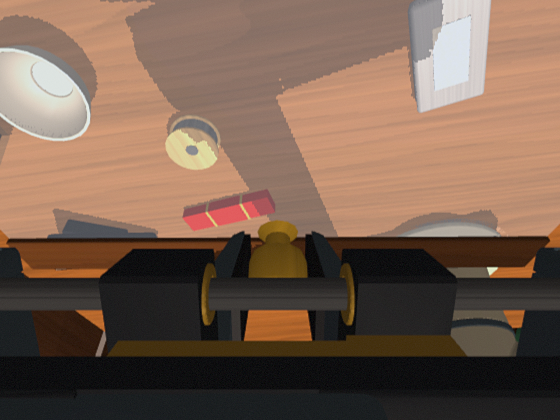

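View pics/k4top.png

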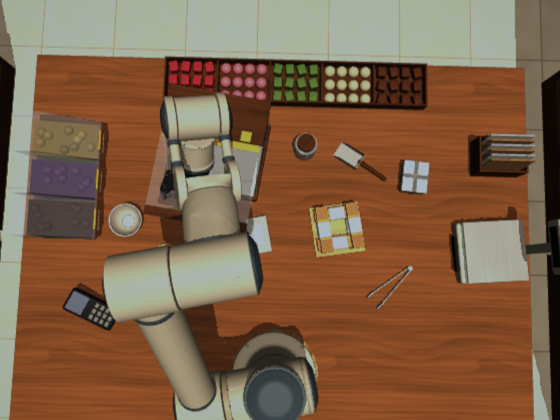

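In the wrist view the flap edge (row 238) and knob look identical to the shut view k2. The flap hasn't turned relative to the tool, and the tool has turned by exactly 60°. I'll cross-check with the scene camera.

```bash
python3 - <<'E'
from fl2 import *
c=arm.get_calibration("scene");K,T=map(np.array,(c["intrinsics"],c["cam_to_world"]))
for th in(56,58,60,62,64):
    a=np.radians(60-th); cc,s=np.cos(Y),np.sin(Y)
    for o in(0,):
        v=np.array([-.26*np.cos(a),-.151,.265-.26*np.sin(a)]); P=[cc*v[0]-s*v[1]+C[0],s*v[0]+cc*v[1]+C[1],v[2]]
        print(th,np.round(proj(K,T,[P]),1))
v=np.array([0,-.151,.265]);print("hinge corner",proj(K,T,[[cc*v[0]-s*v[1]+C[0],s*v[0]+cc*v[1]+C[1],v[2]]]))
R0=tool(C,Y,np.radians(60),G,0,-1,TI)[1]; R=np.array(arm.current_tool_rot()); print("rot err deg",np.degrees(cv2.Rodrigues(R@R0.T)[0]).ravel())
a=cv2.imread("pics/k2.png")[225:275,:].astype(int);b=cv2.imread("pics/k4.png")[225:275,:].astype(int)
for nm,i in(("k2",a),("k4",b)): 
    for x in (60,500): print(nm,x,i[8:40:2,x].sum(1).tolist())
E
```

```text
56 [[283.3 164.8]]
58 [[283.1 161.9]]
60 [[283.  158.9]]
62 [[283. 156.]]
64 [[283. 153.]]
hinge corner [[351.13566962 205.20673853]]
rot err deg [-0.10356937  0.03195105 -0.05879469]
k2 60 [224, 235, 223, 140, 156, 164, 133, 132, 131, 127, 128, 135, 131, 132, 120, 130]
k2 500 [244, 245, 129, 153, 169, 116, 130, 131, 128, 135, 118, 129, 113, 124, 116, 116]
k4 60 [326, 250, 219, 70, 79, 181, 196, 199, 213, 205, 209, 214, 208, 201, 202, 201]
k4 500 [467, 382, 83, 82, 108, 119, 118, 118, 119, 121, 106, 112, 107, 111, 107, 113]
```

The scene camera puts the flap's free corner at row 158.5, against 158.9 predicted for 60°. The tool's rotation error is about 0.1°. The hold is steady, so I'm handing in.

```bash
python3 - <<'E'
from pick import *
arm.sleep(.2); st("final"); arm.sign_off()
E
```

```text
final t 41.59 p [0.4824 0.2425 0.2672] w 0.0283 F [-1.8  6.3 -3.1]
the job is handed in; nothing more can be done
```

The tower is finished, and the gripper is holding the flap level by its knob. I handed in at about 41.6 s.

- **Tower:** the two new bars lie crosswise on the second layer, at +50.3 and −51.1 mm from the tower centre. That is within about 2 mm of the bottom bars, less than 1° off in angle, and within 1 mm lengthwise. Neither bar was dropped, and in the last views the board was where it started.
- **Flap:** the tool turned 60° from the shut position, within about 0.1°, and the knob did not slip. The scene camera puts the free edge at about 60.2°. The hold was steady at about 7 N.
- **Disagreements:**
  - **Missed first grasp:** the fingertips end 21.7 mm short of the reported tool point, so the first grasp closed above the bar without touching it. I measured the gap with a light touch on the counter and corrected for it afterwards.
  - **Bar 1 offset:** the top and wrist cameras differed by about 2 mm sideways. I corrected for that on the first bar, but later measurements showed it wasn't needed, so that bar sits 1–2 mm further out.

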